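# Hold an acetate block ready over the bonding jig

### The arm

A 7-joint arm with a two-finger parallel gripper is mounted at the origin on a cart in front of the work surface, level with it; the furniture and walls round the work are solid. World frame = base frame: x ahead of the robot, y to its left, z up, the work surface at z = 0. Lengths are in m, angles in rad, forces in N, time in s.
With the tool pointing down it reaches from about 0.4 to 0.85 m from the base axis. Payload 4.4 kg.
Tool frame: the origin (TCP) lies on the mounting face of the last link; the fingertips stand 199 mm ahead of it and the grasp point (between the pads) lies 180 mm ahead of it; x points along the fingers, z is the direction in which the jaws open and shut, and the axes are right-handed (so a half turn about x gives the same grasp; the last joint's range is limited). The gripper opens to 94 mm and grips with 3 to 60 N. Pads are 16 mm wide; open, the fingers measure 119 mm over their backs; the gripper's body (75 mm by 177 mm) begins 78 mm behind the grasp point.
Start: joints at [-1.362, 0.628, 0.038, 1.517, -0.027, 0.996, -0.02], TCP at [0.176, 0.626, 0.405] pointing down, gripper open.
Joint ranges: [-3.06, 3.06], [-0.37, 2.12], [-1.25, 1.32], [0.18, 2.47], [-1.1, 4.24], [0.23, 1.98], [-2.94, 2.94]. Speed limits (rad/s): [2.57, 2.57, 3.14, 3.14, 3.14, 3.14, 3.14].

### API

Orientations are given as [roll, pitch, yaw] about the fixed x, y, z axes, in that order (R = Rz(yaw) Ry(pitch) Rx(roll)).
In Python, from bench import sensors, read_camera, calibration, workorder, recognise, masks_of, pinpoint gives the robot as it stands.
- The arm moves only by the shell command python3 -m jog 'ROWS' [FORCE]. ROWS is JSON, a list that holds one entry, the list of rows, each a list of 5 numbers: the shift along the tool's x, y, z in m, then the turn about the tool's x in rad, then the opening, from 0 (shut) to 1 (fully open). In form: [[[dx, dy, dz, roll, grip], ...]]. A call has 1 to 12 rows; each row is the pose to reach, as a shift and turn from the pose commanded when the call began, along the tool's axes at that moment; what a row does not reach only later rows make up. A row lasts 1/10 s, in which the tool goes at most 50 mm and 8.59 degrees, less where a joint would pass 70% of its speed; a pose out of reach is approached as far as the arm can. A call with a gripper value outside its range is refused whole. The fingers move at their own pace and stop on an object; FORCE is the grip in N (left out, the last holds). Time passes only in rows, so rows that repeat a pose let the fingers close. It gives the time, the measured TCP pose, the force and the opening at its end, in the units of the state.
- sensors.observe(): the state, without advancing time (a new reading comes with each control period).
- read_camera(name): name is "scene" or "top"; returns the picture (480x640x3 uint8, red, green, blue); there is no depth.
- calibration(name): a dict with "mtx" (3x3 intrinsics, pixels), "k1" (the pictures are not rectified: a ray, as slopes to the right and down, at radius r is drawn at 1 + k1 r^2 times it, then the intrinsics apply), "rvec" (rotation vector, rad) and "tvec" (3), from world to camera coordinates, as OpenCV has them. Camera axes: x right, y down, z forward; pixel columns grow to the right and rows downward; lengths in m; the calibration is good to about 2 mm. A picture is of the moment at which its call begins. calibration takes no time and is no camera call.
- workorder.hand_in(): hands the job in, once; it reports no verdict.
Trained networks look in the newest picture that a camera, given by its name, has taken for a name from the list of things; names that differ only in an ending like _2 or _b are one class to them, and where a whole thing is asked for, a point or a joint stands for the part that bears it (a point fixed in the world has none). Each returns a list of dicts, best first, with "p" (0 to 1); they miss things now and then, are a little off and sometimes report something else, mostly with a low value. They report only what shows in the picture. A call takes as long as a camera call.
- recognise(camera, label): "position" ([column, row] as shares, 0 to 1, of the picture: columns of its width, rows of its height, amid what is visible of it).
- masks_of(camera, label): "region" (480x640 bool, what is visible of it) and "position" ([column, row] as shares, 0 to 1, of the picture: columns of its width, rows of its height, amid what is visible of it).
- pinpoint(camera, label): "position" ([column, row] as shares, 0 to 1, of the picture: columns of its width, rows of its height: a listed point, or the origin of a listed thing).
The state is a dict: "clock": time; "joint_positions": joint angles; "qvel": joint speeds; "joint_torque": joint torques, N m; "tcp_pos": TCP position; "tcp_rot": TCP orientation; "contact_force": force on the tool from outside, world axes, zero at the start; "wrist_torque": the same for the moment, N m; "gripper_width": finger opening in m.
Only numpy, scipy, OpenCV 4.12 (cv2) and the standard library are available. Lean on these libraries where they do the work, as an engineer would, in place of code of your own. Each camera call takes 0.05 s, during which the arm holds its last target. There are 200 camera calls.

### The job

Pluck the long black block (the only one of its length) out of the pocket tray, carry it over the row of bench things that stands between tray and jig, and hold it hovering about a centimetre above the recess of the bonding jig, upright, centred and lined up lengthwise with the recess, so that I can brush cement into the recess beneath it. Finish while still holding it there, motionless: do not put it down or let it touch the jig. Leave the short blocks in their pockets and do not shift the tool block, the spectacle case or the jar.

Things in the scene. Friction and masses are not known exactly. Their poses are not given: they have to be found in the camera images.
- long_block: The block to hold: black acetate bar, 36 (x, its length) x 11 (y, width) x 24 mm (z, height), 12 to 21 g, edges slightly rounded, with two small brass rivet heads in its top. Stands in one of the tray's pockets; origin at the centre of its underside, which rests on the pocket floor, so its top 16 mm stick out above the tray. Symmetric under a half turn about z.
- short_block_1: Black acetate bar, 20 (x) x 11 (y) x 24 mm (z) with one brass rivet head in its top, standing in another pocket; origin at the centre of its underside. To be left there.
- short_block_2: A second bar like short_block_1, standing in another pocket. To be left there.
- pocket_tray: Fixed light grey tray, 124 (x) x 114 (y) mm, top face 12 mm high, 15 mm high rims along the two sides at y = -54 and +54 mm. Four equal pockets 39 (x) x 14 (y) mm, 8 mm deep (floor 4 mm above the table), centred at x = -28 and +28 mm, y = -25 and +25 mm; the blocks stand in three of them with their length along the tray's x, one is empty. Origin at the centre of its underside. Tray and jig may stand on either side of the row.
- bonding_jig: Fixed jig: dark steel base plate 100 (x) x 80 (y) x 10 mm (z) with four screw heads 4 mm high at the corners, and in its middle a raised aluminium nest block 62 (x) x 36 (y) mm whose top face is 32 mm above the table. In that face is one recess 39 (x) x 14 (y) mm, 12 mm deep, with a black floor. Origin at the centre of the jig's underside.
- recess_mouth (a point): Centre of the mouth of the jig's recess, level with the nest block's top face (32 mm above the table); x along the recess's length, y across, z up.
- tool_block: Loose beech block 45 (x) x 110 (y) mm, 34 mm high, with upright pin punches reaching 84 mm; the middle of the row between tray and jig. Its y axis runs along the row, its x axis across the row. Origin at the centre of its underside. Not to be shifted.
- spectacle_case: Loose navy spectacle case 65 (x) x 161 (y) x 43 mm (z), in the row beyond the tool block, seen from the robot; origin at the centre of its underside. Not to be shifted.
- parts_jar: Loose clear jar with white cap, diameter 42, 44 mm high, in the row on the robot's side of the tool block; origin at the centre of its underside. Not to be shifted.

How it is judged:
On the way, in this order (a step that is already met when the one before it is completed fails the run):
1. the long block is plucked clear of the tray, held by the fingers (contact force between long_block and the fingers above 0.3 N and height (world z) of long_block above 0.025 m and contact force between long_block and pocket_tray below 0.05 N), for 0.1 s.
2. the long block passes over the row, its underside more than 50 mm above the table (contact force between long_block and the fingers above 0.3 N and height (world z) of long_block above 0.05 m and x of long_block in the frame of tool_block between -0.06 and 0.06 m and y of long_block in the frame of tool_block between -0.25 and 0.15 m), for 0.05 s.
At the end, for the whole second after the job is handed in: Fingers hold the long block still, underside 3 to 18 mm above the recess mouth, within 5 mm of its centre, lengthwise within 8 degrees (either way round), upright within 8 degrees, not touching the jig; short blocks, tool block, case and jar within 12 mm of their starts (contact force between long_block and the fingers above 0.3 N and contact force between long_block and bonding_jig below 0.05 N and z of long_block in the frame of recess_mouth between 0.003 and 0.018 m and horizontal distance between long_block and recess_mouth below 0.005 m and angle between the x axis of long_block and the x axis of recess_mouth, either way round below 0.14 rad and angle between long_block's own z axis and vertical below 0.14 rad and linear speed of long_block below 0.02 m/s and distance of each of short_block_1, short_block_2, tool_block, spectacle_case, parts_jar from where it was at the start of the episode below 0.012 m); the arm keeps its last pose, push and grip.
It fails at once if the long block touches the jig (contact force between long_block and bonding_jig above 0.5 N).
It fails at once if a short block is taken or shifted by more than 12 mm (distance of any of short_block_1, short_block_2 from where it was at the start of the episode above 0.012 m).
It fails at once if the tool block, the case or the jar is shifted by more than 12 mm (distance of any of tool_block, spectacle_case, parts_jar from where it was at the start of the episode above 0.012 m).
It also fails if it takes over 40 s, if anything falls off the work surface, if the arm or the gripper's body presses on something with over 40 N, if the wrist force passes 120 N, or if a joint passes its speed limit or range.

## Working session

There is one attempt and no reset: what is moved stays moved. The work goes in short steps, Python scripts to look and compute and a shell command to move; the robot and the scene stay as the last step left them, time stands still between calls to the robot, and variables do not carry over. Pictures are saved under pics/ and viewed, on a budget of 10 in all, crops included, one or two more only if the job needs it, and the job is handed in when it is done.

```bash
mkdir -p pics; cat > h.py <<'E'
import numpy as np, cv2
from bench import sensors, read_camera, calibration, workorder, recognise, masks_of, pinpoint
from scipy.spatial.transform import Rotation as Rn
def ray(cam,px):
    c=calibration(cam);K=np.array(c["mtx"]);k=c["k1"]
    d=cv2.undistortPoints(np.array([[px]],float),K,np.array([k,0,0,0,0.]))[0,0]
    R=cv2.Rodrigues(np.array(c["rvec"],float))[0];t=np.array(c["tvec"],float).ravel()
    return -R.T@t, R.T@np.array([d[0],d[1],1])
def at(cam,px,z):
    o,d=ray(cam,px); return o+d*(z-o[2])/d[2]
def proj(cam,P):
    c=calibration(cam)
    return cv2.projectPoints(np.array(P,float).reshape(-1,3),np.array(c["rvec"],float),np.array(c["tvec"],float),np.array(c["mtx"]),np.array([c["k1"],0,0,0,0.]))[0][:,0]
def px(s): return np.array(s)*[640,480]
E
python3 - <<'E'
from h import *
np.set_printoptions(precision=4,suppress=True)
s=sensors.observe();print(s["tcp_pos"],s["tcp_rot"],s["clock"],s["gripper_width"])
for cam in("top","scene"):
    im=read_camera(cam);cv2.imwrite(f"pics/{cam}0.png",im[:,:,::-1])
    print(cam,ray(cam,(320,240)))
    for l,z in(("long_block",.004),("short_block_1",.004),("pocket_tray",0),("bonding_jig",0),("recess_mouth",.032),("tool_block",0),("spectacle_case",0),("parts_jar",0)):
        for r in pinpoint(cam,l)[:3]:
            p=px(r["position"]);print(l,round(r["p"],2),p,at(cam,p,z)[:2])
E
```

```text
[0.1763 0.6253 0.4038] [-3.1265  1.5689 -1.8304] 0.0 0.09427464762294648
top (array([ 0.4847, -0.1786,  0.9131]), array([ 0.1083,  0.0015, -0.9941]))
long_block 0.56 [437.376 286.08 ] [ 0.5098 -0.3614]
short_block_1 0.62 [399.488 257.712] [ 0.555  -0.3022]
short_block_1 0.53 [405.504 294.288] [ 0.4974 -0.3107]
short_block_1 0.29 [316.48  169.008] [ 0.698  -0.1723]
pocket_tray 0.73 [416.704 268.32 ] [ 0.5383 -0.3298]
bonding_jig 0.57 [206.208 281.616] [0.519  0.0032]
recess_mouth 0.76 [200.512 277.776] [0.5236 0.0058]
tool_block 0.78 [320.768 261.984] [ 0.5493 -0.1782]
spectacle_case 0.75 [314.496 172.512] [ 0.6932 -0.169 ]
parts_jar 0.64 [308.48  316.416] [ 0.464  -0.1585]
scene (array([ 0.1005, -0.6567,  0.5473]), array([ 0.5411,  0.5886, -0.6007]))
long_block 0.6 [384.192 319.68 ] [ 0.5143 -0.3597]
short_block_1 0.7 [355.904 312.576] [ 0.4925 -0.316 ]
short_block_1 0.58 [369.408 288.288] [ 0.5537 -0.2924]
pocket_tray 0.86 [377.088 305.808] [ 0.5334 -0.3282]
bonding_jig 0.68 [255.616 227.184] [0.5255 0.013 ]
recess_mouth 0.92 [254.72 216.48] [0.5231 0.0073]
tool_block 0.88 [320.704 265.008] [ 0.5389 -0.1802]
spectacle_case 0.87 [373.376 229.488] [ 0.701  -0.1739]
parts_jar 0.79 [284.992 282.096] [ 0.4579 -0.1692]
```

View pics/top0.png

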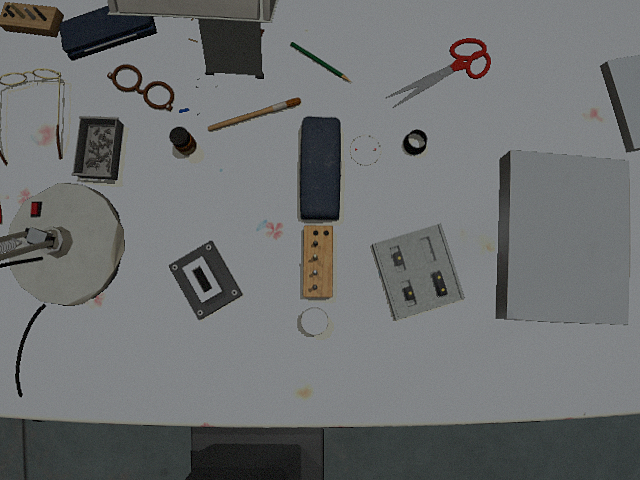

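View pics/scene0.png

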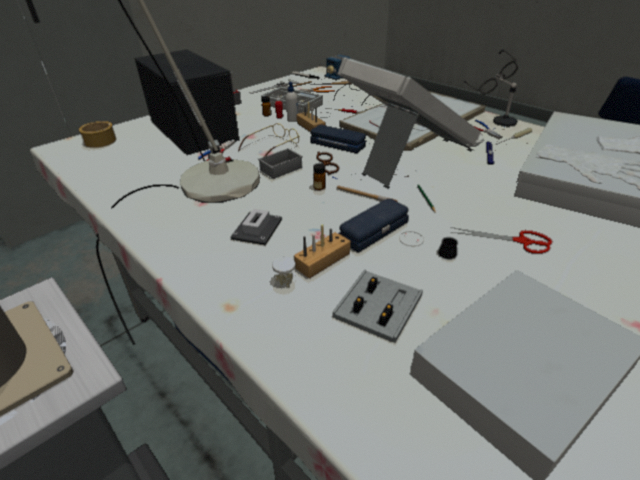

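```bash
python3 - <<'E'
from h import *
np.set_printoptions(precision=4,suppress=True)
R=Rn.from_euler('xyz',sensors.observe()["tcp_rot"]).as_matrix();print(R)
def rect(cam,reg,z):
    ys,xs=np.nonzero(reg);W=np.array([at(cam,(x,y),z)[:2] for x,y in zip(xs,ys)])*1000
    (c,sz,a)=cv2.minAreaRect(W.astype(np.float32));b=cv2.boxPoints((c,sz,a))
    return np.array(c)/1000,sz,a,W.mean(0)/1000
for cam in("top","scene"):
    im=read_camera(cam)
    for l,z in(("long_block",.028),("pocket_tray",.012),("bonding_jig",.010),("tool_block",.034),("recess_mouth",.032)):
        m=masks_of(cam,l)
        if m: print(cam,l,round(m[0]["p"],2),m[0]["region"].sum(),*rect(cam,m[0]["region"],z))
    if cam=="top":
        a=cv2.resize(im[215:330,365:470],None,fx=5,fy=5,interpolation=cv2.INTER_CUBIC)
        b=cv2.resize(im[230:330,160:250],None,fx=5,fy=5,interpolation=cv2.INTER_CUBIC)
        h=600;C=np.zeros((575,525+450,3),np.uint8);C[:,:525]=a;C[:500,525:]=b
        cv2.imwrite("pics/crop1.png",cv2.resize(C,None,fx=.8,fy=.8)[:,:,::-1])
# lamp rod: plane of scene rod line, intersect with top rays
o,d1=ray("scene",(213,148));_,d2=ray("scene",(140,0));n=np.cross(d1,d2)
for p in((40,240),(20,245),(2,248)):
    ot,dt=ray("top",p);print("rod",p,ot+dt*((o-ot)@n)/(dt@n))
# vertical-ish extrapolation
E
```

```text
[[-0.     -0.9625  0.2713]
 [ 0.      0.2713  0.9625]
 [-1.      0.      0.    ]]
top long_block 0.67 224 [ 0.5134 -0.3591] (36.191436767578125, 14.78073787689209) 16.358407974243164 [ 0.5133 -0.3591]Traceback (most recent call last):
  File "<stdin>", line 12, in <module>
  File "<stdin>", line 5, in rect
  File "h.py", line 10, in at
    o,d=ray(cam,px); return o+d*(z-o[2])/d[2]
        ~~~^^^^^^^^
  File "h.py", line 5, in ray
    c=calibration(cam);K=np.array(c["mtx"]);k=c["k1"]
ValueError: time passes only in moves, steps and waits
```

```bash
sed -i 's/^from scipy.*/&\nimport functools\ncalibration=functools.lru_cache(None)(calibration)/' h.py; cat >> h.py <<'E'
def rect(cam,reg,z):
    ys,xs=np.nonzero(reg);W=np.array([at(cam,(x,y),z)[:2] for x,y in zip(xs,ys)])*1000
    (c,sz,a)=cv2.minAreaRect(W.astype(np.float32))
    return np.array(c)/1000,np.round(sz),round(a,1),W.mean(0)/1000
E
python3 - <<'E'
from h import *
np.set_printoptions(precision=4,suppress=True)
for cam in("top","scene"):
    im=read_camera(cam)
    for l,z in(("long_block",.028),("pocket_tray",.012),("bonding_jig",.010),("tool_block",.034)):
        m=masks_of(cam,l)
        if m: print(cam,l,round(m[0]["p"],2),m[0]["region"].sum(),*rect(cam,m[0]["region"],z))
    if cam=="top":
        g=im.max(2);w=np.zeros(g.shape,bool)
        w[262:292,190:217]=g[262:292,190:217]<45
        print("recess",w.sum(),*rect(cam,w,.032),*rect(cam,w,.020))
        a=cv2.resize(im[215:330,365:470],None,fx=5,fy=5,interpolation=cv2.INTER_CUBIC)
        b=cv2.resize(im[230:330,160:250],None,fx=5,fy=5,interpolation=cv2.INTER_CUBIC)
        C=np.zeros((575,525+450,3),np.uint8);C[:,:525]=a;C[:500,525:]=b
        cv2.imwrite("pics/crop1.png",cv2.resize(C,None,fx=.8,fy=.8)[:,:,::-1])
o,d1=ray("scene",(213,148));_,d2=ray("scene",(140,0));n=np.cross(d1,d2)
for p in((40,240),(20,245),(2,248)):
    ot,dt=ray("top",p);print("rod",p,ot+dt*((o-ot)@n)/(dt@n))
E
```

```text
top long_block 0.53 206 [ 0.5142 -0.3596] [34. 15.] 17.5 [ 0.5146 -0.3595]
top pocket_tray 0.91 5115 [ 0.5327 -0.33  ] [123. 117.] 16.0 [ 0.5335 -0.3287]
top bonding_jig 0.86 3249 [0.5219 0.003 ] [103.  81.] 29.2 [0.5218 0.003 ]
top tool_block 0.85 2100 [ 0.5487 -0.1741] [ 46. 107.] 89.7 [ 0.5483 -0.1737]
recess 258 [0.5256 0.0019] [44. 40.] 0.1 [0.5236 0.0017] [0.5262 0.0043] [45. 41.] 0.1 [0.5242 0.0041]
scene long_block 0.73 223 [ 0.5073 -0.3662] [51. 17.] 20.0 [ 0.5063 -0.3669]
scene pocket_tray 0.67 3387 [ 0.5308 -0.3303] [137. 118.] 16.4 [ 0.5273 -0.3352]
scene bonding_jig 0.85 1203 [0.5255 0.004 ] [123.  88.] 29.3 [0.5217 0.0008]
scene tool_block 0.65 1699 [ 0.5378 -0.1719] [135. 104.] 2.1 [ 0.5371 -0.1838]
rod (40, 240) [0.5758 0.2361 0.0997]
rod (20, 245) [0.5633 0.241  0.1501]
rod (2, 248) [0.5557 0.248  0.1864]
```

View pics/crop1.png

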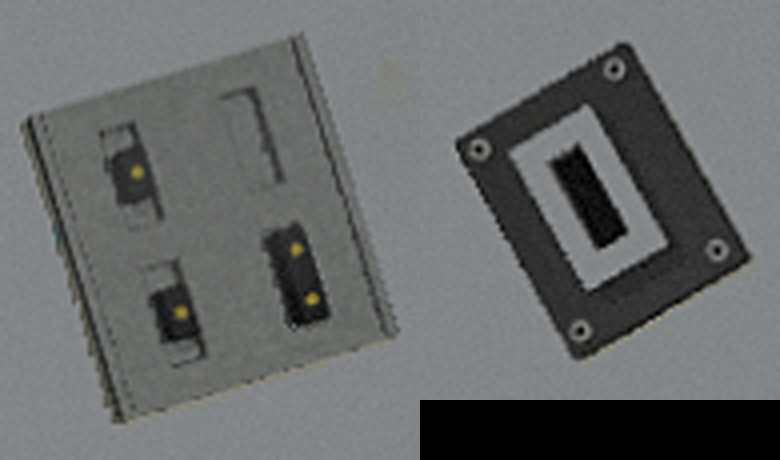

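```bash
cat >> h.py <<'E'
def to(*Ps):
    s=sensors.observe();R=Rn.from_euler('xyz',s["tcp_rot"]).as_matrix();p=np.array(s["tcp_pos"])
    print("tcp",p.round(4),"z ax deg",np.degrees(np.arctan2(R[1,2],R[0,2])).round(2),"down",R[:,0].round(4),"F",np.round(s["contact_force"],2),"t",s["clock"],"w",s["gripper_width"])
    for P in Ps: print(P,"->",(R.T@(np.array(P)-p)).round(4))
E
python3 - <<'E'
from h import *
print("rivets",at("top",(439.25,277.25),.0285),at("top",(443,289.5),.0285))
print("nest",at("top",(202.5,279.5),.032))
c=[(615,69),(478,150),(717,250),(580,330)]
for x,y in c: print("screw",at("top",(160+(x-420)/4,230+y/4),.014))
to((.13,.42,.404),(.31,.30,.404),(.42,.08,.404),(.42,-.15,.404),(.513,-.36,.30))
E
```

```text
rivets [ 0.52257678 -0.35971333  0.0285    ] [ 0.50375803 -0.36512273  0.0285    ]
nest [0.52100868 0.00264037 0.032     ]
screw [ 0.57224266 -0.00292178  0.014     ]
screw [0.54058757 0.05126033 0.014     ]
screw [ 0.50150194 -0.04378194  0.014     ]
screw [0.47042998 0.00981093 0.014     ]
tcp [0.1764 0.6256 0.4047] z ax deg 74.25 down [-0.e+00  1.e-04 -1.e+00] F [ 0.06 -0.23  0.25] t 1.55 w 0.0935950218926208
(0.13, 0.42, 0.404) -> [ 0.0007 -0.0112 -0.2105]
(0.31, 0.3, 0.404) -> [ 0.0007 -0.217  -0.2771]
(0.42, 0.08, 0.404) -> [ 0.0006 -0.3826 -0.459 ]
(0.42, -0.15, 0.404) -> [ 6.000e-04 -4.450e-01 -6.804e-01]
(0.513, -0.36, 0.3) -> [ 0.1046 -0.5915 -0.8573]
```

```bash
python3 -m jog '[[[0,-0.003,-0.05,0,0.3],[0,-0.006,-0.1,0,0.3],[0,-0.009,-0.15,0,0.3],[0,-0.011,-0.19,0,0.3],[0,-0.04,-0.215,-0.05,0.3],[0,-0.085,-0.23,-0.1,0.3],[0,-0.13,-0.245,-0.15,0.3],[0,-0.175,-0.26,-0.2,0.3],[0,-0.217,-0.277,-0.25,0.3],[0,-0.25,-0.312,-0.3,0.3],[0,-0.28,-0.35,-0.35,0.3],[0,-0.28,-0.35,-0.35,0.3]]]' 30
python3 -c "
from h import *
to((.42,.08,.404),(.43,-.15,.404),(.513,-.36,.30))"
```

```text
clock: 2.75
tcp_pos: [0.3532, 0.2068, 0.4048]
tcp_rot: [-3.033, 1.568, -1.398]
contact_force: [-0.1, 1.6, -0.3]
gripper_width: 0.0281
tcp [0.3532 0.2068 0.4048] z ax deg 93.69 down [ 5.0e-04 -2.8e-03 -1.0e+00] F [-0.12  1.6  -0.33] t 2.75 w 0.028097764984673097
(0.42, 0.08, 0.404) -> [ 0.0012 -0.0586 -0.1308]
(0.43, -0.15, 0.404) -> [ 0.0018 -0.0537 -0.3609]
(0.513, -0.36, 0.3) -> [ 0.1065 -0.123  -0.5756]
```

```bash
python3 -m jog '[[[0,-0.018,-0.04,0,0.3],[0,-0.038,-0.085,0,0.3],[0,-0.057,-0.13,0,0.3],[0,-0.056,-0.175,0,0.3],[0,-0.055,-0.22,0,0.3],[0,-0.055,-0.265,-0.03,0.3],[0,-0.055,-0.31,-0.07,0.3],[0,-0.055,-0.355,-0.11,0.3],[0,-0.065,-0.4,-0.15,0.3],[0.0,-0.08,-0.44,-0.18,0.3],[0.0,-0.09,-0.48,-0.213,0.3],[0.0,-0.09,-0.48,-0.213,0.3]]]'
python3 -c "
from h import *
to((.5138,-.361,.404),(.5138,-.361,.30))"
```

```text
clock: 3.95
tcp_pos: [0.4776, -0.2642, 0.4047]
tcp_rot: [-2.941, 1.566, -1.088]
contact_force: [-0.9, 0.1, 0.0]
gripper_width: 0.028
tcp [ 0.4776 -0.2642  0.4047] z ax deg 106.17 down [ 0.0022 -0.0042 -1.    ] F [-0.93  0.06  0.01] t 3.95 w 0.02802409025410044
(0.5138, -0.361, 0.404) -> [ 0.0012 -0.0078 -0.1031]
(0.5138, -0.361, 0.3) -> [ 0.1052 -0.0077 -0.1026]
```

```bash
python3 -m jog '[[[0,-0.004,-0.04,0,0.3],[0,-0.007,-0.08,0,0.3],[0.0,-0.008,-0.103,0,0.3],[0.03,-0.008,-0.103,0,0.3],[0.06,-0.008,-0.103,0,0.3],[0.09,-0.008,-0.103,0,0.3],[0.12,-0.008,-0.103,0,0.3],[0.135,-0.008,-0.103,0,0.3],[0.135,-0.008,-0.103,0,0.3],[0.135,-0.008,-0.103,0,0.3],[0.135,-0.008,-0.103,0,0.3]]]'
python3 -c "
from h import *
to((.5138,-.361,.216))
im=read_camera('scene');cv2.imwrite('pics/s1.png',cv2.resize(im[180:380,290:490],None,fx=3,fy=3,interpolation=cv2.INTER_CUBIC)[:,:,::-1])"
```

```text
clock: 5.05
tcp_pos: [0.5143, -0.3558, 0.2713]
tcp_rot: [-2.416, 1.568, -0.557]
contact_force: [0.5, 0.6, 0.2]
gripper_width: 0.0284
tcp [ 0.5143 -0.3558  0.2713] z ax deg 106.52 down [ 0.0025 -0.0016 -1.    ] F [0.49 0.6  0.18] t 5.05 w 0.02839635479742164
(0.5138, -0.361, 0.216) -> [ 0.0553  0.0021 -0.0047]
```

View pics/s1.png

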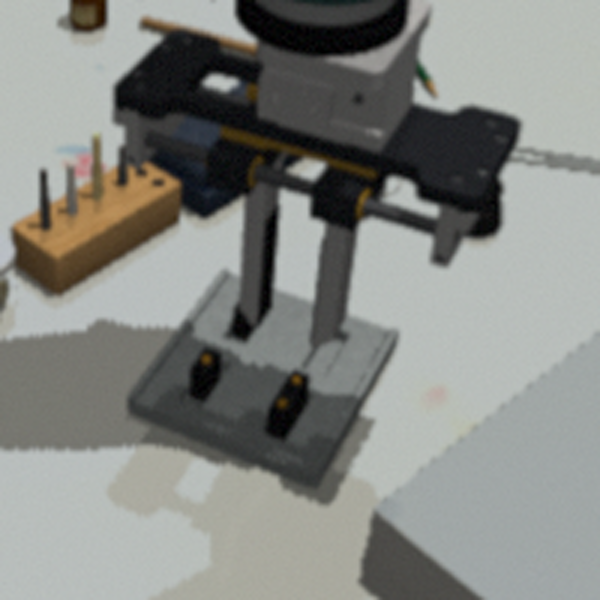

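```bash
python3 -c "
from h import *
print('tip expected crop',(proj('scene',[.5143,-.3558,.0723])-[290,180])*3)
for cam,z in (('scene',.004),):
  print([ (r['p'],at(cam,px(r['position']),z)) for r in pinpoint(cam,'long_block')[:1]])
print('rivets scene',[at('scene',(290+u/3-.33,180+v/3-.33),.0285)[:2] for u,v in((296,380),(282,403))])
to((.5138,-.361,.216))
"
```

```text
tip expected crop [[285.88242628 325.21209723]]
[(0.59, array([ 0.51753343, -0.36039962,  0.004     ]))]
rivets scene [array([ 0.52307673, -0.35891666]), array([ 0.50447562, -0.36459976])]
tcp [ 0.5141 -0.3559  0.2712] z ax deg 106.5 down [ 0.0023 -0.0015 -1.    ] F [0.46 0.98 0.21] t 5.15 w 0.02821518557387901
(0.5138, -0.361, 0.216) -> [ 0.0552  0.0018 -0.0047]
```

```bash
python3 -m jog '[[[0,0.002,-0.005,0,0.3],[0.01,0.002,-0.005,0,0.3],[0.02,0.002,-0.005,0,0.3],[0.03,0.002,-0.005,0,0.3],[0.04,0.002,-0.005,0,0.3],[0.048,0.002,-0.005,0,0.3],[0.055,0.002,-0.005,0,0.3],[0.055,0.002,-0.005,0,0.3],[0.055,0.002,-0.005,0,0.3]]]'
python3 -c "
from h import *
to((.5138,-.3615,.216))"
```

```text
clock: 6.05
tcp_pos: [0.5132, -0.361, 0.2145]
tcp_rot: [1.045, 1.571, 2.904]
contact_force: [-0.2, 0.6, 0.4]
gripper_width: 0.0281
tcp [ 0.5132 -0.361   0.2145] z ax deg 106.51 down [-1.e-04  0.e+00 -1.e+00] F [-0.24  0.63  0.39] t 6.05 w 0.028077367166529265
(0.5138, -0.3615, 0.216) -> [-0.0015 -0.0005 -0.0007]
```

```bash
python3 -m jog '[[[0,0,0,0,0],[0,0,0,0,0],[0,0,0,0,0],[0,0,0,0,0],[0,0,0,0,0],[0,0,0,0,0]]]' 30
python3 -m jog '[[[-0.01,0,0,0,0],[-0.02,0,0,0,0],[-0.03,0,0,0,0],[-0.045,0,0,0,0],[-0.06,0,0,0,0],[-0.08,0,0,0,0],[-0.1,0,0,0,0],[-0.12,0,0,0,0],[-0.14,0,0,0,0],[-0.14,0,0,0,0],[-0.14,0,0,0,0]]]'
python3 -c "
from h import *
to((.513,-.20,.355),(.5218,.0036,.355))
im=read_camera('scene');cv2.imwrite('pics/s2.png',cv2.resize(im[150:350,290:490],None,fx=3,fy=3,interpolation=cv2.INTER_CUBIC)[:,:,::-1])"
```

```text
clock: 6.65
tcp_pos: [0.5133, -0.3611, 0.2151]
tcp_rot: [-2.409, 1.57, -0.55]
contact_force: [-0.5, 0.6, 3.1]
gripper_width: 0.0105
clock: 7.75
tcp_pos: [0.5131, -0.3609, 0.3553]
tcp_rot: [-2.365, 1.57, -0.506]
contact_force: [0.3, 0.5, 0.5]
gripper_width: 0.0105
tcp [ 0.5131 -0.3609  0.3553] z ax deg 106.51 down [ 1.e-03 -5.e-04 -1.e+00] F [0.34 0.47 0.46] t 7.75 w 0.010536030259476215
(0.513, -0.2, 0.355) -> [ 0.0002 -0.0457  0.1543]
(0.5218, 0.0036, 0.355) -> [ 1.00e-04 -1.12e-01  3.47e-01]
```

View pics/s2.png

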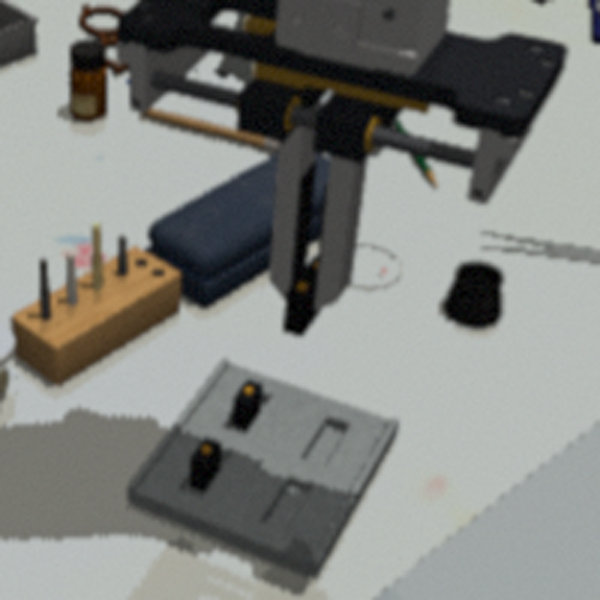

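```bash
python3 -m jog '[[[0,-0.01,0.03,0,0],[0,-0.021,0.065,-0.03,0],[0,-0.032,0.1,-0.05,0],[0,-0.045,0.14,-0.08,0],[0,-0.058,0.18,-0.11,0],[0,-0.071,0.22,-0.14,0],[0,-0.084,0.26,-0.17,0],[0,-0.097,0.3,-0.2,0],[0,-0.107,0.33,-0.232,0],[0,-0.112,0.347,-0.232,0],[0,-0.112,0.347,-0.232,0],[0,-0.112,0.347,-0.232,0]]]'
python3 -m jog '[[[0.02,0,0,0,0],[0.04,0,0,0,0],[0.06,0,0,0,0],[0.075,0,0,0,0],[0.075,0,0,0,0],[0.075,0,0,0,0]]]'
python3 - <<'E'
from h import *
to((.5218,.0036,.28),(.5218,.0036,.253))
S=[]
for cam,(r,c) in (("scene",(170,200)),("top",(220,140))):
    im=read_camera(cam);S.append(cv2.resize(im[r:r+100,c:c+100],None,fx=4,fy=4,interpolation=cv2.INTER_CUBIC))
    print(cam,[(round(q["p"],2),px(q["position"])) for l in("recess_mouth","long_block") for q in pinpoint(cam,l)[:1]])
cv2.imwrite("pics/s3.png",np.hstack(S)[:,:,::-1])
E
```

```text
clock: 9.0
tcp_pos: [0.5216, 0.0029, 0.3539]
tcp_rot: [1.532, 1.569, -2.66]
contact_force: [0.1, -0.1, -0.3]
gripper_width: 0.0106
clock: 9.6
tcp_pos: [0.5219, 0.0021, 0.2796]
tcp_rot: [1.803, 1.57, -2.392]
contact_force: [-0.3, -0.5, 1.1]
gripper_width: 0.0106
tcp [0.5219 0.0021 0.2796] z ax deg 119.67 down [-8.e-04 -7.e-04 -1.e+00] F [-0.27 -0.46  1.07] t 9.6 w 0.010585753949324797
(0.5218, 0.0036, 0.28) -> [-0.0004 -0.0007  0.0014]
(0.5218, 0.0036, 0.253) -> [ 0.0266 -0.0007  0.0014]
scene [(0.59, array([252.224, 213.6  ])), (0.39, array([250.688, 201.312]))]
top [(0.72, array([203.072, 280.416]))]
```

View pics/s3.png

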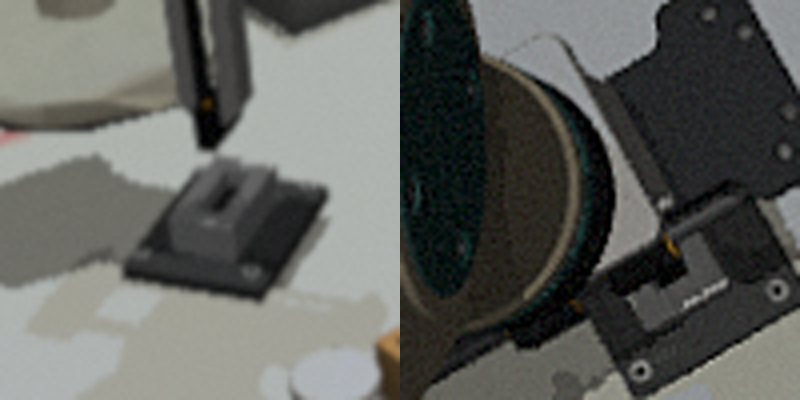

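```bash
cat > ov.py <<'E'
from h import *
def box(c,yaw,lx,ly,z):
    a=np.radians(yaw);u=np.array([np.cos(a),np.sin(a)]);v=np.array([-u[1],u[0]])
    return [np.r_[np.array(c)+i*u*lx/2+j*v*ly/2,z] for i,j in((1,1),(1,-1),(-1,-1),(-1,1))]
def crop(im,cam,r,c,n,f,shapes):
    o=cv2.resize(im[r:r+n,c:c+n],None,fx=f,fy=f,interpolation=cv2.INTER_CUBIC).copy()
    for P,col in shapes:
        q=(proj(cam,P)-[c,r]+.5)*f-.5
        cv2.polylines(o,[np.round(q*16).astype(np.int32)],True,col,1,cv2.LINE_AA,4)
    return o
E
python3 - <<'E'
from ov import *
J=(.5218,.0036);G=(255,0,0)
jig=[(box(J,29.8,.1,.08,.01),G),(box(J,29.8,.062,.036,.032),G),(box(J,29.8,.039,.014,.032),(0,255,0))]
a=cv2.imread("pics/scene0.png")[:,:,::-1];b=cv2.imread("pics/top0.png")[:,:,::-1]
im=read_camera("scene");T=(.5219,.0021)
blk=[(box(T,29.7,.036,.011,.0686),G)]
cv2.imwrite("pics/s4.png",np.hstack([crop(a,"scene",190,220,65,6,jig),crop(b,"top",235,165,65,6,jig)])[:,:,::-1])
cv2.imwrite("pics/s5.png",crop(im,"scene",180,220,60,8,jig+blk)[:,:,::-1])
E
```

```text
(no output)
```

View pics/s4.png

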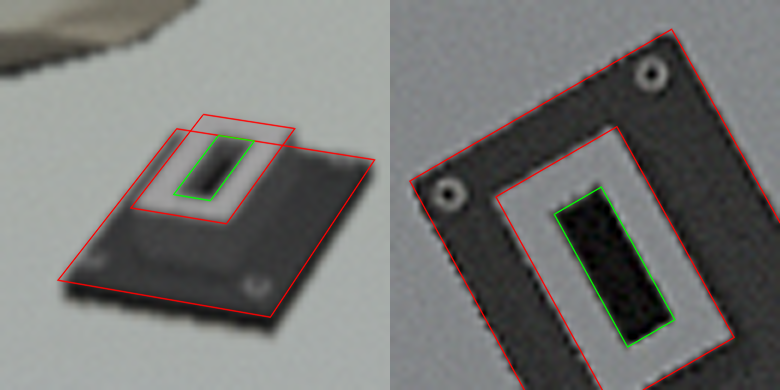

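View pics/s5.png

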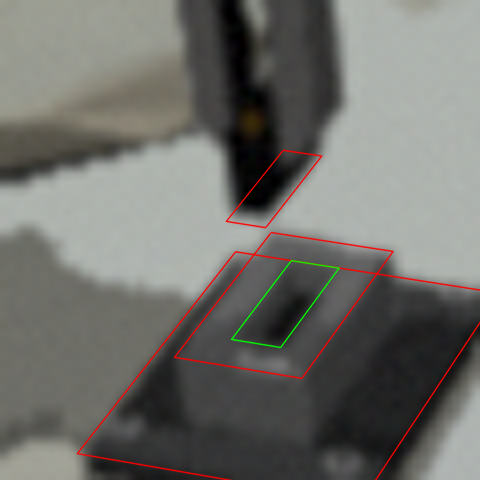

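```bash
python3 -m jog '[[[0.005,-0.0,0.0014,0,0],[0.01,-0.0,0.0014,0,0],[0.015,-0.0,0.0014,0,0],[0.02,-0.0,0.0014,0,0],[0.02,-0.0,0.0014,0,0],[0.02,-0.0,0.0014,0,0]]]'
python3 - <<'E'
from ov import *
to((.5218,.0036,.253))
s=sensors.observe();T=np.array(s["tcp_pos"]);b=T[2]-.211
J=(.5218,.0036);G=(255,0,0)
im=read_camera("scene")
sh=[(box(J,29.8,.062,.036,.032),G),(box(J,29.8,.039,.014,.032),(0,255,0)),(box(T[:2],29.7,.036,.011,b),(255,255,0)),(box(T[:2],29.7,.036,.011,b+.024),(255,255,0))]
it=read_camera("top")
A=crop(im,"scene",180,220,60,6,sh);B=crop(im,"scene",180,220,60,6,[])
C=crop(it,"top",250,175,60,6,sh[2:3]+sh[1:2])
D=np.hstack([A,B]);D=np.clip(D.astype(float)*1.6,0,255).astype(np.uint8)
cv2.imwrite("pics/s6.png",D[:,:,::-1]); print(b)
E
```

```text
clock: 10.55
tcp_pos: [0.5211, 0.0048, 0.2594]
tcp_rot: [1.085, 1.57, -3.108]
contact_force: [0.3, 0.2, 0.4]
gripper_width: 0.0106
tcp [0.5211 0.0048 0.2594] z ax deg 119.8 down [-6.e-04 -0.e+00 -1.e+00] F [0.27 0.17 0.45] t 10.55 w 0.010646303763480388
(0.5218, 0.0036, 0.253) -> [ 0.0064 -0.     -0.0013]
0.048367631031974806
```

View pics/s6.png

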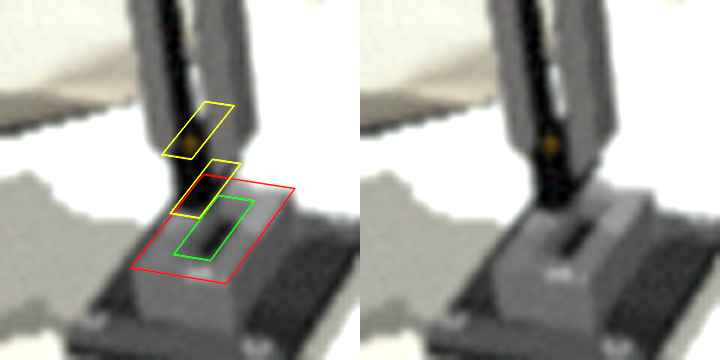

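```bash
python3 - <<'E'
from ov import *
Y=(255,255,0)
T=np.array([.5131,-.3609]);b=.3553-.211
s2=cv2.imread("pics/s2.png")[:,:,::-1]
q=[((proj("scene",box(T,16.5,.036,.011,z))-[290,150]+.5)*3-.5) for z in(b,b+.024)]
lo,hi=q
o=s2[200:380,220:400];f=4
def draw(o,lo,hi,off,f):
    g=cv2.resize(o,None,fx=f,fy=f,interpolation=cv2.INTER_CUBIC)
    g=np.clip(g.astype(float)*1.6,0,255).astype(np.uint8);h=g.copy()
    L=((lo-off)*f);H=((hi-off)*f)
    for P in(L,H): cv2.polylines(h,[np.round(P).astype(np.int32)],True,Y,1,cv2.LINE_AA)
    for a,c in zip(L,H): cv2.line(h,tuple(int(v) for v in a),tuple(int(v) for v in c),Y,1,cv2.LINE_AA)
    return np.hstack([h,g])
A=cv2.resize(draw(o,lo,hi,[220,200],f),(800,400))
cv2.imwrite("pics/s7.png",A[:,:,::-1])
E
```

```text
(no output)
```

View pics/s7.png

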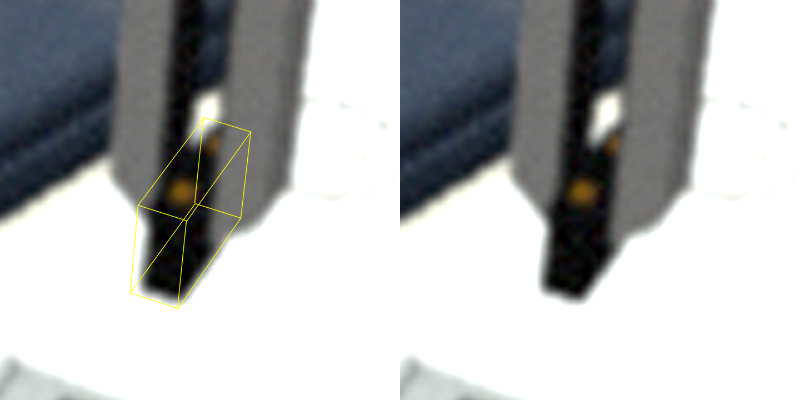

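```bash
python3 -m jog '[[[0.003,0.001,-0.0013,0,0],[0.006,0.001,-0.0013,0,0],[0.006,0.001,-0.0013,0,0],[0.006,0.001,-0.0013,0,0],[0.006,0.001,-0.0013,0,0],[0.006,0.001,-0.0013,0,0],[0.006,0.001,-0.0013,0,0],[0.006,0.001,-0.0013,0,0]]]'
python3 - <<'E'
from ov import *
to((.5218,.0036,.253))
s=sensors.observe();T=np.array(s["tcp_pos"]);b=T[2]-.211
J=(.5218,.0036);a=np.radians(29.8);C=T[:2]+.001*np.array([np.cos(a),np.sin(a)])
im=read_camera("scene");Y=(255,255,0)
print("qvel",np.abs(s["qvel"]).max())
for l,h in(("tool_block",0),("spectacle_case",0),("parts_jar",0),("short_block_1",.004)):
    print(l,[at("scene",px(r["position"]),h)[:2].round(3) for r in pinpoint("scene",l)[:2]])
lo,hi=box(C,29.8,.036,.011,b),box(C,29.8,.036,.011,b+.024)
sh=[(box(J,29.8,.062,.036,.032),(255,0,0)),(lo,Y),(hi,Y)]+[([p,q],Y) for p,q in zip(lo,hi)]
D=np.hstack([crop(im,"scene",185,230,50,8,sh),crop(im,"scene",185,230,50,8,[])])
cv2.imwrite("pics/s8.png",np.clip(D.astype(float)*1.6,0,255).astype(np.uint8)[:,:,::-1])
E
```

```text
clock: 11.45
tcp_pos: [0.521, 0.0032, 0.2537]
tcp_rot: [-2.02, 1.571, 0.071]
contact_force: [-0.0, 0.5, -0.6]
gripper_width: 0.0108
tcp [0.521  0.0032 0.2537] z ax deg 119.81 down [ 1.e-04  0.e+00 -1.e+00] F [-0.03  0.48 -0.62] t 11.45 w 0.01080990799186028
(0.5218, 0.0036, 0.253) -> [ 0.0007 -0.0009 -0.    ]
qvel 0.0007533306781018485
tool_block [array([ 0.548, -0.172])]
spectacle_case [array([ 0.701, -0.171])]
parts_jar [array([ 0.461, -0.165])]
short_block_1 [array([ 0.499, -0.31 ]), array([ 0.557, -0.295])]
```

View pics/s8.png

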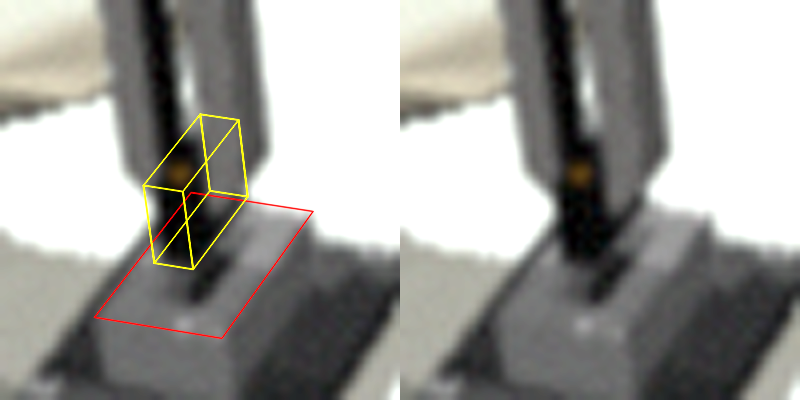

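```bash
python3 -c "
from h import *
to((.521,.0032,.2537))
print(workorder.hand_in())"
```

```text
tcp [0.521  0.0032 0.2537] z ax deg 119.8 down [-0.  0. -1.] F [ 0.56 -0.13  0.34] t 11.7 w 0.010688345059940816
(0.521, 0.0032, 0.2537) -> [-0. -0.  0.]
the job is handed in; nothing more can be done
None
```

I plucked the long block from the tray and carried it over the row with its underside at about 144 mm. It was handed in at 11.7 s, held still over the recess.

**Last checks:**
- **Height:** the underside works out at about 43 mm above the table, roughly 11 mm above the recess mouth. This is calculated from the TCP height.
- **Centring:** the TCP is within about 1 mm of my estimate of the recess centre. I deliberately set it 1 mm back along the recess, because the picture from the lift suggested the block sits slightly forward in the grip.
- **Alignment:** the gripper is at 29.8° against a jig estimate of 29.3 to 30.3°, pointing straight down.
- **Hold and contact:** the block was still gripped (opening 10.7 mm) and joint speeds were practically zero. I saw no sign of contact with the jig.
- **Other items:** the short blocks read within about 7 mm and the case and jar within about 5 mm of their first readings from the same camera. The tool block's two scene-camera readings differ by about 12 mm. The last one matches the first top view to about 6 mm, so I put that down to measuring scatter, and the path passed well clear above it.

**What disagreed:** in the scene camera the block's lower front edge sat about 1 pixel (2 mm or so) from the predicted outline. The brass rivet and the jig agreed with each other, so I attributed this to the rounded edges and the calibration. I used 11 pictures, one over the budget.

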